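Rock the stuck core block out of the press mould

ROBOT

A 6-joint arm with a two-finger parallel gripper is mounted at the origin on a cart in front of the work surface, level with it; the furniture and walls round the work are solid. World frame = base frame: x ahead of the robot, y to its left, z up, the work surface at z = 0. Lengths are in m, angles in rad, forces in N, time in s.
With the tool pointing down it reaches from about 0.35 to 0.975 m from the base axis. Payload 4.9 kg.
Tool frame: the origin (TCP) lies at the very end of the fingers, on their centre line; the grasp point (between the pads) lies ctrl.grip_point_offset behind it (ctrl.grip_point_offset is the distance from the TCP to the grasp point, in m); z points along the fingers, y is the direction in which the jaws open and shut (so a half turn about z gives the same grasp; the last joint's range is limited). The gripper opens to 85 mm and grips with 20 to 120 N. Pads are 22 mm wide; open, the fingers measure 114 mm over their backs; the gripper's body (76 mm by 85 mm) begins 54 mm behind the grasp point. The pads swing forward as they close: fully open they stand 13 mm farther back than shut.
Start: joints at [1.072, 0.053, 1.613, -0, 1.476, -0.119], TCP at [0.232, 0.58, 0.231] pointing down, gripper open.
Joint ranges: [-3.01, 3.01], [-1.01, 2.22], [0.06, 2.58], [-1.02, 4.17], [0.09, 2.62], [-3.14, 3.14]. Speed limits (rad/s): [2.57, 2.57, 3.14, 3.14, 3.14, 3.14].

INTERFACE

Orientations are given as a rotation vector (axis times angle).
In Python, from station import ctrl gives the robot as it stands. The module is installed in compiled form; this text tells all that it offers.
- The arm moves only by the shell command python3 -m creep 'ROWS' [FORCE]. ROWS is JSON, a list of rows, each a list of 5 numbers: the closure in counts, from 0 (fully open) to 255 (shut), then the shift along the tool's x, y, z in mm, then the turn about the tool's z in rad. A call has 1 to 12 rows; each row is the pose to reach, as a shift and turn from the pose commanded when the call began, along the tool's axes at that moment; what a row does not reach only later rows make up. A row lasts 1/12 s, in which the tool goes at most 41.7 mm and 7.16 degrees, less where a joint would pass 70% of its speed; a pose out of reach is approached as far as the arm can. A call with a gripper value outside its range is refused whole. The fingers move at their own pace and stop on an object; FORCE is the grip in N (left out, the last holds). Time passes only in rows, so rows that repeat a pose let the fingers close. It gives the time, the measured TCP pose, the force and the opening at its end, in the units of the state.
- ctrl.get_obs(): the state, without advancing time (a new reading comes with each control period).
- ctrl.get_image(name): name is "scene" or "top" or "wrist"; returns the picture (480x640x3 uint8, red, green, blue); there is no depth.
- ctrl.calibration(name): a dict with "fx", "fy", "cx", "cy" (pixels), "R" (3x3) and "t" (3): a world point X has camera coordinates R X + t. Camera axes: x right, y down, z forward; pixel columns grow to the right and rows downward; lengths in m; the calibration is good to about 2 mm. A picture is of the moment at which its call begins: read the wrist's pose just before it. calibration takes no time and is no camera call; for the wrist camera it gives the pose at the moment of the call.
- ctrl.finish_job(): hands the job in, once; it reports no verdict.
Trained networks look in the newest picture that a camera, given by its name, has taken for a name from the list of things; names that differ only in an ending like _2 or _b are one class to them, and where a whole thing is asked for, a point or a joint stands for the part that bears it (a point fixed in the world has none). Each returns a list of dicts, best first, with "conf" (0 to 1); they miss things now and then, are a little off and sometimes report something else, mostly with a low value. They report only what shows in the picture. A call takes as long as a camera call. They do not tell look-alikes from the thing itself.
- ctrl.boxes_of(camera, label): "rect" ([left, top, width, height] in pixels, round what is visible of it).
- ctrl.outline_of(camera, label): "mask" (480x640 bool, what is visible of it) and "rect" ([left, top, width, height] in pixels, round what is visible of it).
The state is a dict: "t": time; "q": joint angles; "dq": joint speeds; "effort": joint torques, N m; "tool_pos": TCP position; "tool_rot": TCP orientation; "contact_force": force on the tool from outside, world axes, zero at the start; "wrist_torque": the same for the moment, N m; "opening": finger opening in m.
Only numpy, scipy, OpenCV 4.12 (cv2) and the standard library are available. Lean on these libraries where they do the work, as an engineer would, in place of code of your own. Each camera call takes 0.05 s, during which the arm holds its last target. There are 200 camera calls.

TASK

The core block has jammed in its press-mould frame. Swing the steel hasp off it and right back past upright, grip the block by its handle and rock it free while it is still down in the frame: first raise the end that was under the hasp, then rock it the other way so that the opposite end is the higher one, by about a centimetre each time. When it has come free, lift it level until its underside is about 2 cm above the frame, straight over its socket, and finish still holding it there; leave the lump of clay, the kidney-shaped rib and the square wooden dish where they are.

Things in the scene. Friction and masses are not known exactly. Their poses are not given: they have to be found in the camera images.
- frame: Fixed frame of medium brown wood: base board 80 x 170 mm, 12 mm thick, walls 71 mm x 153 mm outside, up to 42 mm high; open socket 125 mm long (y) x 43 mm wide (x), floor at 12 mm, rim at 42 mm. Origin: centre of the underside, on the table; z up, y along the length, +y toward the end with the hasp's hinge.
- hasp (a joint): Steel hasp angle, rad: 0 lies flat over the core's +y end, grows as it is swung up and over toward +y, 1.57 has the strap upright, stop at 2.4. Hinge line parallel to frame x; light friction (0.02 N m) lets it stay where it is left. Starts at 0 to 0.12.
- hasp_hinge (a point): Point on the hasp's hinge line, at frame (0, 70, 46) mm; x along the hinge line.
- hasp_bar (a point): Centre of the round steel cross bar at the hasp's free end, 10 mm diameter, 24 mm long parallel to frame x, to be pinched on its two ends (it can pivot between the fingers). With the hasp flat it lies 28 mm to -y of the hinge line and 14 mm above it, 18 mm above the core's top face. Axes as the frame's when the hasp is flat.
- core_grip (a point): Centre of the handle of the loose core block (pale wood, 0.13 to 0.21 kg). Handle: upright tongue 24 mm (x) x 26 mm (y), standing 37 mm proud of the core's top face; this point is 19 mm above that face, 49 mm above the core's underside and, seated, 61 mm above the frame's origin. Axes: z up, y along the core's length, +y toward the hasp's hinge when seated.
- core_foot (a point): Centre of the core's underside, seated 12 mm above the frame's origin. Core body 40 mm (x) x 119 mm (y) x 30 mm (z), lower edges of its ends at y = +-55 mm; a wire staple (under the hasp's slot) stands 8 mm proud of its top at y = +55. Seated, its top is flush with the rim, with 1.5 mm clearance each side and about 2.5 mm at each end. It tips about the lower edge of one end while the other end rises.
- clay_lump: Rounded terracotta-coloured lump, 73 x 68 x 45 mm, loose; origin at the centre of its underside.
- rib_kidney: Flat kidney-shaped wooden rib, 70 x 110 x 8 mm, loose; origin at the centre of its underside.
- wood_dish: Shallow square grey wooden dish, 97 x 97 x 17 mm, loose; origin at the centre of its underside.
- catch_ball (a point): Tip of the spring ball catch in the frame's +y end wall, 13.5 mm above the socket floor; its twin is in the -y wall. Each bites over a bead on the core's end and lets that end up at an upward pull of roughly 8 to 12 N there; it is free after about 8 mm of rise (0.07 rad of lean), but bites again if that end is set back down. Nothing is to be done to the catch itself.
There are look-alikes about, which are no part of the job. Of the things that look like the part that bears core_grip, the larger one is meant.

How it is judged:
By the outcome, as a careful person would: the job done as asked, in the order asked, and still so for the second after the job is handed in, while the arm keeps its last pose, push and grip.
It also fails if it takes over 58 s, if anything falls off the work surface, if the arm or the gripper's body presses on something with over 40 N, if the wrist force passes 120 N, or if a joint passes its speed limit or range.

## Working session

There is one attempt and no reset: what is moved stays moved. The work goes in short steps, Python scripts to look and compute and a shell command to move; the robot and the scene stay as the last step left them, time stands still between calls to the robot, and variables do not carry over. Pictures are saved under pics/ and viewed, about 8 in all and at most 12, crops included, and the job is handed in when it is done.

```bash
mkdir -p pics; cat > h.py <<'E'
import numpy as np, cv2
from station import ctrl
from scipy.spatial.transform import Rotation as Rn
def save(cam,fn):
    im=ctrl.get_image(cam); cv2.imwrite('pics/'+fn,im[:,:,::-1]); return im
def ray(c,u,v,z):
    R=np.array(c['R']);t=np.array(c['t']);o=-R.T@t
    d=R.T@np.array([(u-c['cx'])/c['fx'],(v-c['cy'])/c['fy'],1.]); return o+d*(z-o[2])/d[2]
def proj(c,X):
    p=np.array(c['R'])@np.array(X)+np.array(c['t']); return [c['fx']*p[0]/p[2]+c['cx'],c['fy']*p[1]/p[2]+c['cy']]
E
python3 - <<'E'
from h import *
np.set_printoptions(precision=3,suppress=True)
o=ctrl.get_obs();print({k:np.round(v,3) for k,v in o.items()},ctrl.grip_point_offset)
a=save('top','top0.png')
for n in ['frame','hasp','core_grip','core_foot','hasp_bar','clay_lump','rib_kidney','wood_dish']:
    print(n,[(round(b['conf'],2),np.round(b['rect'])) for b in ctrl.boxes_of('top',n)][:4])
b=save('scene','scene0.png')
c=ctrl.calibration('top');print(c)
cv2.imwrite('pics/both.png',cv2.resize(np.hstack([a,b]),(800,300))[:,:,::-1])
E
```

```text
{'t': np.float64(0.0), 'q': array([ 1.072,  0.053,  1.614,  0.   ,  1.476, -0.119]), 'dq': array([-0.   ,  0.001,  0.   , -0.002, -0.   , -0.   ]), 'effort': array([ -0.   , -39.372, -37.016,  -0.   ,   0.008,  -0.   ]), 'tool_pos': array([0.231, 0.58 , 0.23 ]), 'tool_rot': array([-0.593, -3.084,  0.003]), 'contact_force': array([ 0.446, -0.513, -0.858]), 'wrist_torque': array([-0.003, -0.001, -0.011]), 'opening': np.float64(0.085)} 0.0187
frame [(0.75, array([236., 246.,  98.,  64.]))]
hasp [(0.54, array([243., 260.,  20.,  12.]))]
core_grip [(0.72, array([250., 260.,  67.,  34.])), (0.71, array([168., 313.,  48.,  38.])), (0.29, array([386., 167.,  50.,  54.]))]
core_foot [(0.68, array([240., 259.,  25.,  17.])), (0.65, array([170., 317.,  46.,  30.])), (0.64, array([250., 261.,  70.,  32.]))]
hasp_bar [(0.68, array([241., 262.,  23.,  13.])), (0.57, array([237., 247.,  99.,  64.]))]
clay_lump [(0.93, array([320., 169.,  40.,  41.]))]
rib_kidney [(0.59, array([409., 280.,  59.,  40.]))]
wood_dish [(0.74, array([383., 168.,  57.,  50.]))]
{'fx': 502.1405375803003, 'fy': 502.1405375803003, 'cx': 325.57401473763923, 'cy': 246.48523815135806, 'R': array([[-0.013, -1.   ,  0.003],
       [-0.986,  0.012, -0.169],
       [ 0.169, -0.005, -0.986]]), 't': array([-0.229,  0.576,  0.843])}
```

View pics/top0.png

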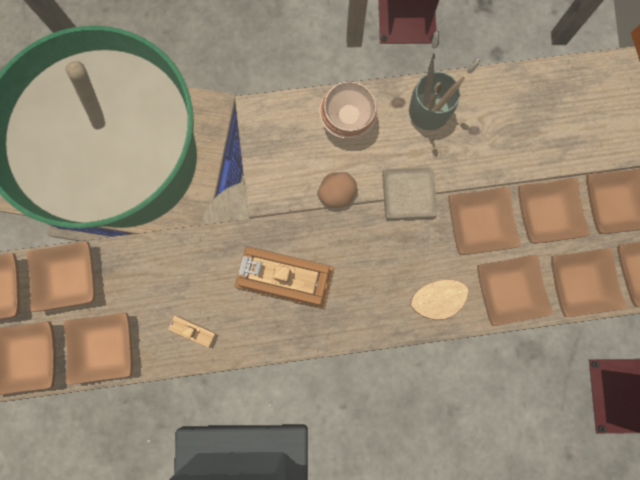

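View pics/scene0.png

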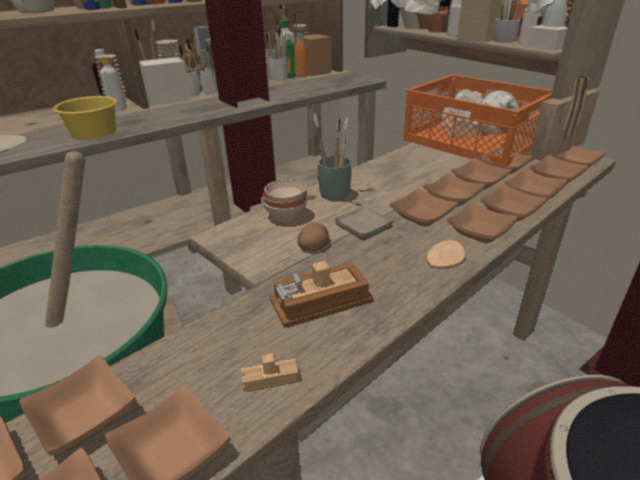

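The frame is at about (284, 277) in the top picture, with its hasp end on the left, so frame +y points roughly along world +y with a small +x lean. The small look-alike core is at (192, 331). The clay, dish and rib lie well clear.

```bash
python3 - <<'E'
from h import *
np.set_printoptions(precision=4,suppress=True)
ctrl.get_image('top');c=ctrl.calibration('top')
m=ctrl.outline_of('top','frame')[0]['mask']
ys,xs=np.nonzero(m);P=np.array([ray(c,u,v,0.025)[:2] for u,v in zip(xs,ys)]).astype(np.float32)
r=cv2.minAreaRect(P*1000);print(r, len(P))
b=cv2.boxPoints(r)/1000;e=[b[1]-b[0],b[2]-b[1]];e=max(e,key=np.linalg.norm);e/=np.linalg.norm(e);e*=np.sign(e[1])
ctr=np.array(r[0])/1000;print('ctr',ctr,'fy',e)
o=ctrl.get_obs();R=Rn.from_rotvec(o['tool_rot']).as_matrix()
tgt=np.r_[ctr+0.0*e,0.231]
print('shift mm in tool',R.T@(tgt-o['tool_pos'])*1000)
ty=np.array([e[1],-e[0],0]);tl=R.T@ty;print('turn',np.arctan2(-tl[0],tl[1]))
E
```

```text
((521.83984375, -160.65936279296875), (167.1907196044922, 80.0779037475586), 75.56417083740234) 2557
ctr [ 0.5218 -0.1607] fy [0.2493 0.9684]
shift mm in tool [-544.2076 -580.7538    0.2856]
turn 1.4429854195893967
```

```bash
python3 -m creep '[[120,-544,-580,0,1.443],[120,-544,-580,0,1.443],[120,-544,-580,0,1.443],[120,-544,-580,0,1.443],[120,-544,-580,0,1.443],[120,-544,-580,0,1.443],[120,-544,-580,0,1.443],[120,-544,-580,0,1.443],[120,-544,-580,0,1.443],[120,-544,-580,0,1.443],[120,-544,-580,0,1.443],[120,-544,-580,0,1.443]]' 40
python3 - <<'E'
from h import *
np.set_printoptions(precision=4,suppress=True)
o=ctrl.get_obs();R=Rn.from_rotvec(o['tool_rot']).as_matrix();print(o['t'],R)
print(R.T@(np.array([.5218,-.1607,.231])-o['tool_pos'])*1000); tl=R.T@np.array([.9684,-.2493,0]);print('turn',np.arctan2(-tl[0],tl[1]))
E
```

```text
t: 1.6
tool_pos: [0.4145, 0.113, 0.2318]
tool_rot: [2.487, 1.918, 0.002]
contact_force: [1.1, 0.6, 0.4]
opening: 0.045
1.6 [[ 0.2543  0.9671  0.0016]
 [ 0.9671 -0.2543  0.0003]
 [ 0.0007  0.0015 -1.    ]]
[-237.4165  173.4034    0.872 ]
turn -0.005185923584198713
```

```bash
python3 -m creep '[[120,-237,173,0,0],[120,-237,173,0,0],[120,-237,173,0,0],[120,-237,173,0,0],[120,-237,173,0,0],[120,-237,173,0,0],[120,-237,173,0,0],[120,-237,173,0,0],[120,-237,173,0,0]]'
python3 - <<'E'
from h import *
np.set_printoptions(precision=4,suppress=True)
o=ctrl.get_obs();R=Rn.from_rotvec(o['tool_rot']).as_matrix();print(o['tool_pos'],o['t'])
c=ctrl.calibration('wrist');save('wrist','w1.png')
print('cam at (tool)',R.T@(-np.array(c['R']).T@np.array(c['t'])-o['tool_pos']), R.T@np.array(c['R']).T)
for n in ['frame','hasp_bar','core_grip','hasp']:
    print(n,[(round(b['conf'],2),np.round(b['rect'])) for b in ctrl.boxes_of('wrist',n)][:3])
E
```

```text
t: 2.35
tool_pos: [0.5228, -0.1597, 0.2309]
tool_rot: [-2.485, -1.92, 0.001]
contact_force: [0.5, 1.0, -0.0]
opening: 0.0452
[ 0.5228 -0.1597  0.2309] 2.35
cam at (tool) [ 0.0702 -0.001  -0.1427] [[ 0.0008 -0.9627 -0.2705]
 [ 1.      0.0006  0.0008]
 [-0.0006 -0.2705  0.9627]]
frame [(0.72, array([271., 110.,  90., 178.]))]
hasp_bar [(0.78, array([307., 128.,  23.,  41.])), (0.59, array([462., 222.,  79.,  74.]))]
core_grip [(0.93, array([293., 144.,  49., 125.])), (0.63, array([139.,   0.,  48., 103.]))]
hasp [(0.62, array([304., 124.,  29.,  48.]))]
```

View pics/w1.png

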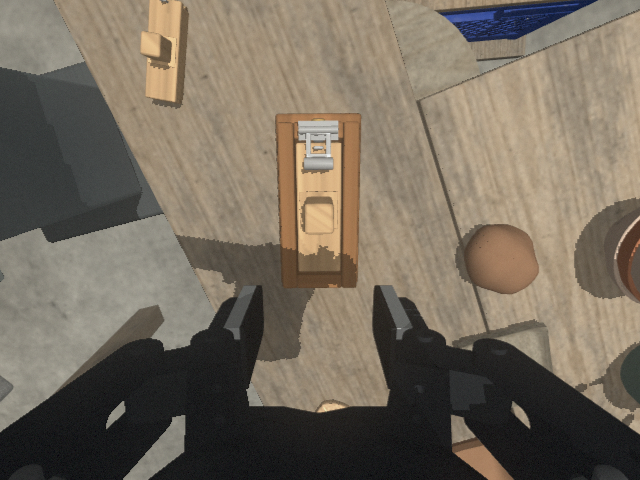

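```bash
python3 - <<'E'
from h import *
np.set_printoptions(precision=4,suppress=True)
o=ctrl.get_obs();R=Rn.from_rotvec(o['tool_rot']).as_matrix();p=o['tool_pos'];c=ctrl.calibration('wrist')
im=cv2.imread('pics/w1.png');cr=im[100:300,250:390];cv2.imwrite('pics/w1c.png',cv2.resize(cr,(560,800))[:600]*1)
f=lambda u,v,z:print((u,v,z),(R.T@(ray(c,u,v,z)-p)*1000)[:2])
f(319,217,.079);f(318,163,.063)
for u,v in [(277,114),(360,114),(357,287),(284,287)]: f(u,v,.012)
for u,v in [(297,272),(341,272),(297,143),(341,143)]: f(u,v,.042)
E
```

```text
(319, 217, 0.079) [4.5688 0.338 ]
(318, 163, 0.063) [46.3188 -0.4913]
(277, 114, 0.012) [ 86.8323 -38.2811]
(360, 114, 0.012) [86.8956 38.2883]
(357, 287, 0.012) [-85.2961  40.563 ]
(284, 287, 0.012) [-85.3254 -35.8933]
(297, 272, 0.042) [-57.0759 -20.2946]
(341, 272, 0.042) [-57.0581  21.4808]
(297, 143, 0.042) [ 61.676  -18.6071]
(341, 143, 0.042) [61.7048 19.3805]
```

View pics/w1c.png

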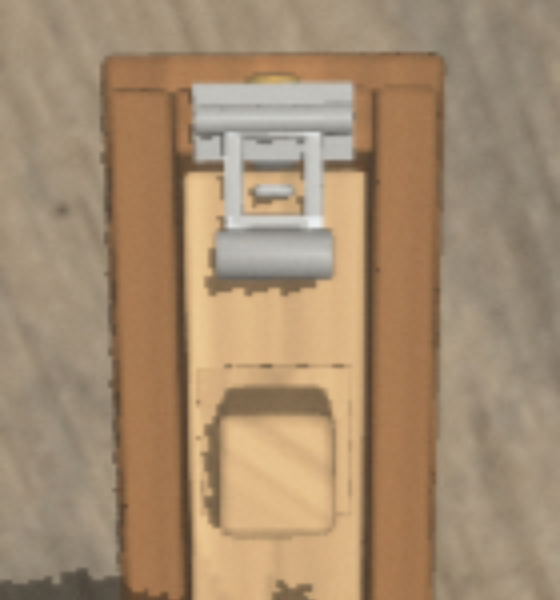

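The bar centre shows at (318, 163) and the handle top at (319, 218). The hasp is nearly flat, and the frame is aligned with the tool to within 0.8°. I'll go to the bar now.

```bash
python3 -m creep '[[120,40,0,20,-0.014],[120,45,0,60,-0.014],[120,45,0,100,-0.014],[120,45,0,140,-0.014],[120,45,0,175,-0.014],[120,45,0,183,-0.014],[255,45,0,183,-0.014],[255,45,0,183,-0.014],[255,45,0,183,-0.014],[255,45,0,183,-0.014],[255,45,0,183,-0.014]]' 40
python3 - <<'E'
from h import *
o=ctrl.get_obs();print(o['opening'],o['contact_force'],o['wrist_torque'])
save('wrist','w2.png')
E
```

```text
t: 3.52
tool_pos: [0.5351, -0.1132, 0.0503]
tool_rot: [2.468, 1.942, 0.005]
contact_force: [2.7, 5.7, -6.1]
opening: 0.0225
0.02245282080683445 [ 2.73340034  5.70084331 -6.09784747] [ 0.80696891 -0.20407012  0.12466345]
```

View pics/w2.png

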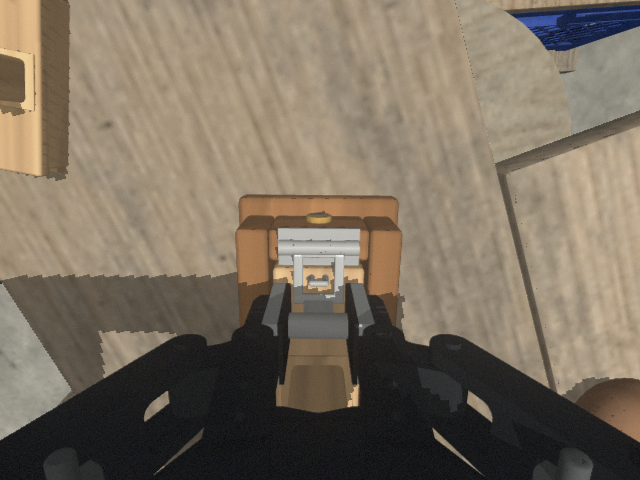

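```bash
python3 -m creep '[[255,3.6,0,-5.1,0],[255,8.1,0,-9.4,0],[255,13.4,0,-12.8,0],[255,19.2,0,-15,0],[255,25.4,0,-16,0],[255,31.7,0,-15.7,0]]'
python3 -m creep '[[255,6,0,1.5,0],[255,11.7,0,4.1,0],[255,16.7,0,7.8,0],[255,20.9,0,12.5,0],[255,24,0,17.9,0],[255,24,0,17.9,0]]'
```

```text
t: 4.07
tool_pos: [0.5422, -0.0853, 0.0666]
tool_rot: [2.465, 1.939, -0.004]
contact_force: [-1.7, -7.5, -1.7]
opening: 0.0223
t: 4.57
tool_pos: [0.5491, -0.0586, 0.0502]
tool_rot: [2.468, 1.942, 0.006]
contact_force: [-2.9, 5.3, 7.7]
opening: 0.022
```

```bash
python3 -m creep '[[120,0,0,0,0],[120,0,0,0,0],[120,0,0,0,0],[120,0,0,-40,0],[120,-10,0,-80,0],[120,-50,0,-90,0],[120,-90,0,-90,0],[120,-97,0,-90,0],[120,-97,0,-90,0]]'
python3 - <<'E'
from h import *
np.set_printoptions(precision=4,suppress=True)
o=ctrl.get_obs();R=Rn.from_rotvec(o['tool_rot']).as_matrix();p=o['tool_pos'];c=ctrl.calibration('wrist');print(p,o['contact_force'])
im=save('wrist','w3.png')
b=ctrl.boxes_of('wrist','core_grip');print([(round(x['conf'],2),np.round(x['rect'])) for x in b][:3])
np.savez('w3.npz',R=R,p=p,cR=c['R'],ct=c['t'])
for X in [(0,0,.0187)]: print(proj(c,p+R@np.array([0,0,-.0])))
E
```

```text
t: 5.32
tool_pos: [0.5239, -0.1565, 0.137]
tool_rot: [2.473, 1.936, 0.001]
contact_force: [-0.0, 0.4, -0.9]
opening: 0.0455
[ 0.5239 -0.1565  0.137 ] [-0.0169  0.3913 -0.9439]
[(0.94, array([64.,  0., 77., 97.])), (0.9, array([284., 151.,  68., 172.])), (0.48, array([295.,  81.,  46.,  61.]))]
[np.float64(319.56417155054703), np.float64(306.7382091572153)]
```

View pics/w3.png

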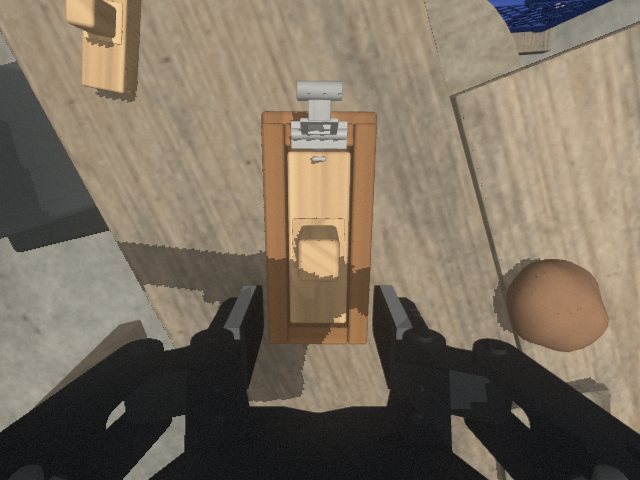

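```bash
python3 - <<'E'
from h import *
np.set_printoptions(precision=2,suppress=True)
d=np.load('w3.npz');c=dict(ctrl.calibration('wrist'));c['R']=d['cR'];c['t']=d['ct']
f=lambda u,v,z:print((u,v,z),(d['R'].T@(ray(c,u,v,z)-d['p'])*1000))
f(319,260,.079)
for u,v in [(288,152),(350,152),(288,324),(348,324)]: f(u,v,.042)
for u,v in [(291,340),(344,340),(262,112),(377,112),(367,343),(270,343)]: f(u,v,.012)
E
```

```text
(319, 260, 0.079) [ 0.57 -0.   58.  ]
(288, 152, 0.042) [ 58.66 -19.22  94.95]
(350, 152, 0.042) [58.69 19.32 95.  ]
(288, 324, 0.042) [-60.14 -21.69  95.01]
(348, 324, 0.042) [-60.14  20.78  95.06]
(291, 340, 0.012) [-90.95 -22.19 125.02]
(344, 340, 0.012) [-90.96  20.62 125.07]
(262, 112, 0.012) [ 83.76 -38.67 124.92]
(377, 112, 0.012) [ 83.83  39.62 125.01]
(367, 343, 0.012) [-93.7   39.3  125.09]
(270, 343, 0.012) [-93.68 -39.24 125.  ]
```

```bash
cat > look.py <<'E'
import sys
from h import *
n=sys.argv[1]
a=save('wrist','w_'+n+'.png');b=save('scene','s_'+n+'.png')
A=a[100:400,220:420];B=b[235:325,255:385]
A=cv2.resize(A,(400,600));B=cv2.resize(B,(390,270),interpolation=cv2.INTER_CUBIC)
C=np.zeros((600,790,3),np.uint8);C[:,:400]=A;C[:270,400:]=B
ref='pics/s_ref.png'
import os
if os.path.exists(ref):
    r=cv2.imread(ref)[:,:,::-1][235:325,255:385];C[300:570,400:]=cv2.resize(r,(390,270),interpolation=cv2.INTER_CUBIC)
cv2.imwrite('pics/l_'+n+'.png',C[:,:,::-1])
E
python3 -m creep '[[120,0.5,0,40,0],[120,0.5,0,75,0],[120,0.5,0,90,0],[120,0.5,0,90,0],[255,0.5,0,90,0],[255,0.5,0,90,0],[255,0.5,0,90,0],[255,0.5,0,90,0],[255,0.5,0,90,0]]' 50
python3 look.py ref
```

```text
t: 6.17
tool_pos: [0.5244, -0.1534, 0.0464]
tool_rot: [2.469, 1.942, 0.001]
contact_force: [0.5, 0.3, -2.6]
opening: 0.0233
```

View pics/l_ref.png

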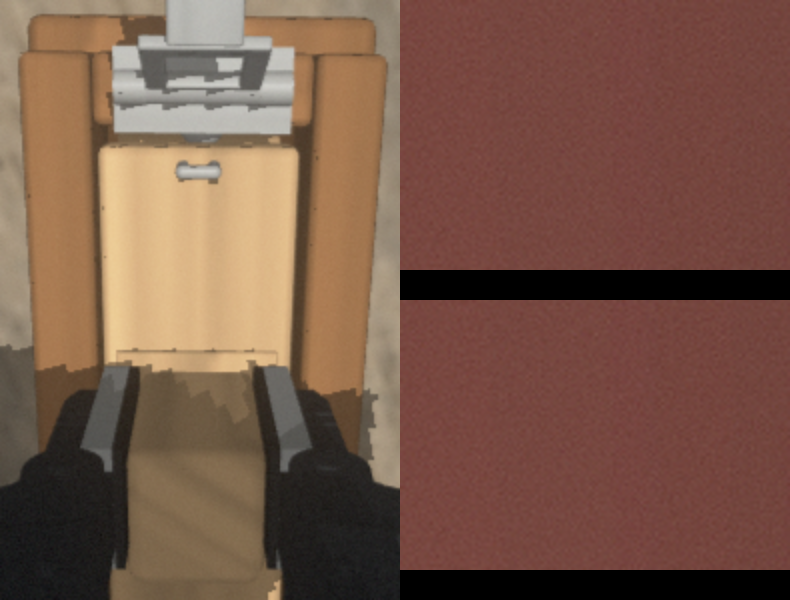

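The picture shows the handle between the pads, the hasp folded back, and the core's +y edge and staple clearly visible (staple at about image (319, 186)). The arm blocks the scene camera, so I'll measure the lean from the wrist view. Now the first rock.

```bash
cat > lean.py <<'E'
import sys
from h import *
from scipy.optimize import least_squares
np.set_printoptions(precision=3,suppress=True)
n=sys.argv[1]
o=ctrl.get_obs();R=Rn.from_rotvec(o['tool_rot']).as_matrix();p=o['tool_pos'];c=ctrl.calibration('wrist')
g=lambda f:cv2.cvtColor(cv2.imread('pics/'+f),cv2.COLOR_BGR2GRAY)
a=g('w_ref.png');save('wrist','w_'+n+'.png');b=g('w_'+n+'.png')
U=np.float32([[270.5,174.5],[368.5,174.5],[319,186],[319,175]])
V,st,er=cv2.calcOpticalFlowPyrLK(a,b,U.reshape(-1,1,2),None,winSize=(21,21),maxLevel=3);V=V.reshape(-1,2)
# model in tool frame (at ref): mm
P=np.array([[59.5,-19,4.5],[59.5,19,4.5],[55,0,-3.5],[59.5,0,4.5]]);G=np.array([0,0,-14.5])
def px(s,th,dx,dz,dy=0):
    q=P[s]-G; x=q[:,0]*np.cos(th)+q[:,2]*np.sin(th); z=q[:,2]*np.cos(th)-q[:,0]*np.sin(th)
    X=np.c_[x+dx,q[:,1]+dy,z+dz]+G
    return np.array([proj(c,p+R@(k/1000)) for k in X])
s=st.ravel()>0; ref=px(range(4),0,0,0)
f=lambda w:np.r_[(px(range(4),w[0],w[1],w[2],w[3])-ref-(V-U))[s].ravel(),w[1]/1.,w[2]/1.]
r=least_squares(f,[0,0,0,0],x_scale=[.1,1,1,1])
print('st',st.ravel(),'dpx',(V-U).round(1).tolist(),'\nlean(+ = +y end up) %.3f dx,dz,dy'%r.x[0],r.x[1:],'cost %.1f'%r.cost)
print('force tool',R.T@o['contact_force'],'torque tool',R.T@o['wrist_torque'],'pos',p,'open',o['opening'],'t',o['t'])
p0=np.array([.5244,-.1534,.0464]);print('moved in frame(y,-,up)',(R.T@(p-p0))*1000*np.array([1,1,-1]))
E
python3 -m creep '[[255,-1,0,0,0],[255,-2,0,-1,0],[255,-3,0,-1.5,0],[255,-4,0,-2,0],[255,-5,0,-3,0],[255,-5,0,-3,0]]'
python3 lean.py r1
```

```text
t: 6.77
tool_pos: [0.5231, -0.1566, 0.0485]
tool_rot: [-2.467, -1.939, -0.006]
contact_force: [2.5, 7.7, -3.5]
opening: 0.0232
st [1 1 1 1] dpx [[-0.6000000238418579, -3.799999952316284], [-0.800000011920929, -5.0], [-1.2000000476837158, -10.800000190734863], [-5.5, -9.199999809265137]] 
lean(+ = +y end up) -0.041 dx,dz,dy [ 3.186  0.131 -0.774] cost 26.2
force tool [8.09  0.563 3.536] torque tool [-0.267  1.767 -0.047] pos [ 0.523 -0.157  0.048] open 0.023171609384370507 t 6.7667
moved in frame(y,-,up) [-3.37  -0.478  2.07 ]
```

```bash
python3 - <<'E'
import cv2,numpy as np
a=cv2.imread('pics/w_ref.png')[105:330,255:385];b=cv2.imread('pics/w_r1.png')[105:330,255:385]
cv2.imwrite('pics/cmp1.png',cv2.resize(np.hstack([a,b]),None,fx=2.6,fy=2.6,interpolation=cv2.INTER_CUBIC))
E
```

```text
(no output)
```

View pics/cmp1.png

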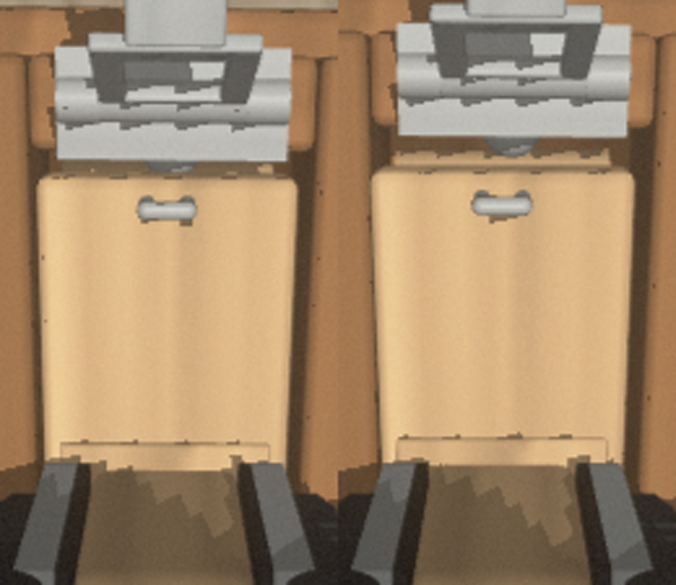

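The core is riding with the gripper and starting to lean: the ledge and bead at its +y end have come into view, and the edge is about 1.5% wider. My optical-flow points slipped onto the frame, so I'll switch to template matching. The rock continues.

```bash
cat > lean.py <<'E'
import sys
from h import *
from scipy.optimize import least_squares
np.set_printoptions(precision=3,suppress=True)
n=sys.argv[1]
o=ctrl.get_obs();R=Rn.from_rotvec(o['tool_rot']).as_matrix();p=o['tool_pos'];c=ctrl.calibration('wrist')
if len(sys.argv)<3: save('wrist','w_'+n+'.png')
a=cv2.imread('pics/w_ref.png');b=cv2.imread('pics/w_'+n+'.png')
def match(u,v,w,h,s=14):
    T=a[v-h:v+h+1,u-w:u+w+1];S=b[v-h-s:v+h+s+1,u-w-s:u+w+s+1]
    m=cv2.matchTemplate(S,T,cv2.TM_CCOEFF_NORMED);_,q,_,(x,y)=cv2.minMaxLoc(m)
    sub=lambda l,k,r:0.5*(l-r)/(l-2*k+r) if l-2*k+r else 0
    if 0<x<2*s and 0<y<2*s: x+=sub(*m[y,x-1:x+2]);y+=sub(*m[y-1:y+2,int(x+.5)]) if 0 else 0
    return np.array([x-s,y-s,q])
# inside-core templates: staple, left/right top-face corners (inner side), hinge plate for frame
U=[(319,186,13,6),(275,180,5,6),(364,180,5,6)]
M=np.array([match(*u) for u in U]);print('staple,cornerL,cornerR dpx,q',M.round(2).tolist())
P=np.array([[55,0,-3.5],[59.5,-19,4.5],[59.5,19,4.5]]);G=np.array([0,0,-14.5])
def px(th,dx,dz,dy):
    q=P-G;x=q[:,0]*np.cos(th)+q[:,2]*np.sin(th);z=q[:,2]*np.cos(th)-q[:,0]*np.sin(th)
    return np.array([proj(c,p+R@(k/1000)) for k in np.c_[x+dx,q[:,1]+dy,z+dz]+G])
ref=px(0,0,0,0);f=lambda w:np.r_[(px(*w)-ref-M[:,:2]).ravel(),w[1]/.5,w[2]/.5]
r=least_squares(f,[0,0,0,0],x_scale=[.1,1,1,1]);print('lean(+ = +y up) %.3f'%r.x[0],r.x[1:],'cost %.1f'%r.cost)
print('force tool',R.T@o['contact_force'],'t',o['t'],'rot',(R[2,:2]))
print('moved in frame(y,x,up)',(R.T@(p-np.array([.5244,-.1534,.0464])))*1000*np.array([1,1,-1]))
E
python3 lean.py r1 x
python3 -m creep '[[255,-1,0,-1,0],[255,-2,0,-2,0],[255,-3,0,-3,0],[255,-3,0,-4,0],[255,-3,0,-4,0]]'
python3 lean.py r2
```

```text
staple,cornerL,cornerR dpx,q [[-1.1, -2.0, 0.73], [-1.59, -2.0, 0.96], [-0.18, -3.0, 0.98]]
lean(+ = +y up) 0.039 [ 0.386  0.065 -0.376] cost 0.7
force tool [8.793 1.647 4.286] t 6.8167 rot [ 0.005 -0.001]
moved in frame(y,x,up) [-3.369 -0.482  2.06 ]
t: 7.23
tool_pos: [0.5225, -0.1589, 0.0519]
tool_rot: [-2.467, -1.939, -0.007]
contact_force: [4.3, 7.6, -4.3]
opening: 0.0232
staple,cornerL,cornerR dpx,q [[-1.12, -5.0, 0.61], [-2.49, -6.0, 0.96], [0.95, -7.0, 0.98]]
lean(+ = +y up) 0.093 [ 1.151  0.166 -0.365] cost 3.8
force tool [8.365 2.427 4.31 ] t 7.2333 rot [ 0.006 -0.001]
moved in frame(y,x,up) [-5.771 -0.545  5.579]
```

First rock measured: lean about +0.093 to 0.10 rad, so the +y end is up about 10.5 mm. Next I rock the other way, bringing the handle to +y without pushing it down.

```bash
python3 -m creep '[[255,1.5,0,0,0],[255,3,0,0,0],[255,4.5,0,0,0],[255,6,0,0,0],[255,7.5,0,0,0],[255,9,0,0,0],[255,10,0,0,0],[255,10,0,0,0]]'
python3 lean.py r3
```

```text
t: 7.95
tool_pos: [0.5246, -0.1556, 0.0547]
tool_rot: [2.463, 1.94, -0.009]
contact_force: [-5.1, -10.1, 2.5]
opening: 0.0231
staple,cornerL,cornerR dpx,q [[-1.84, -4.0, 0.82], [-2.88, -6.0, 0.97], [0.58, -7.0, 0.96]]
lean(+ = +y up) 0.101 [ 1.001  0.172 -0.548] cost 3.1
force tool [-11.062  -2.566  -2.455] t 7.95 rot [-0.008  0.001]
moved in frame(y,x,up) [-2.117  0.757  8.254]
```

```bash
python3 -m creep '[[255,1,0,0,0],[255,2,0,0,0],[255,3,0,0,0],[255,4,0,0,0],[255,4,0,0,0]]'
python3 lean.py r4
```

```text
t: 8.42
tool_pos: [0.5254, -0.1544, 0.0557]
tool_rot: [2.46, 1.938, -0.015]
contact_force: [-8.2, -18.4, 4.5]
opening: 0.0231
staple,cornerL,cornerR dpx,q [[-2.1, -4.0, 0.62], [-2.99, -5.0, 0.97], [-0.04, -6.0, 0.99]]
lean(+ = +y up) 0.083 [ 0.904  0.144 -0.664] cost 2.5
force tool [-19.863  -3.703  -4.271] t 8.4167 rot [-0.014  0.002]
moved in frame(y,x,up) [-0.922  1.218  9.282]
```

```bash
python3 -m creep '[[255,1,0,-1,0],[255,2,0,-2,0],[255,3,0,-3,0],[255,4,0,-3,0],[255,5,0,-3,0],[255,5,0,-3,0]]'
python3 lean.py r5
```

```text
t: 8.97
tool_pos: [0.5269, -0.1507, 0.0596]
tool_rot: [2.458, 1.936, -0.017]
contact_force: [-9.8, -20.0, 7.8]
opening: 0.0236
staple,cornerL,cornerR dpx,q [[-1.01, 0.0, 0.8], [-1.34, 1.0, 0.97], [-0.96, 0.0, 0.99]]
lean(+ = +y up) -0.004 [-0.065 -0.041 -0.42 ] cost 0.4
force tool [-21.877  -4.769  -7.415] t 8.9667 rot [-0.016  0.003]
moved in frame(y,x,up) [ 2.995  1.817 13.257]
```

Both ends are now about 13 mm up and the core is level. I keep pushing to +y so that the −y end becomes the higher one.

```bash
python3 -m creep '[[255,1,0,0,0],[255,2,0,0,0],[255,3,0,0,0],[255,4,0,0,0],[255,4,0,0,0]]'
python3 lean.py r6
```

```text
t: 9.43
tool_pos: [0.5274, -0.149, 0.0609]
tool_rot: [2.456, 1.936, -0.023]
contact_force: [-15.7, -25.2, 14.0]
opening: 0.0231
staple,cornerL,cornerR dpx,q [[-1.09, 3.0, 0.69], [-1.15, 3.0, 0.98], [-1.7, 3.0, 0.97]]
lean(+ = +y up) -0.034 [-0.591 -0.14  -0.493] cost 1.3
force tool [-28.443  -9.364 -13.392] t 9.4333 rot [-0.021  0.002]
moved in frame(y,x,up) [ 4.733  1.934 14.55 ]
```

```bash
python3 -m creep '[[255,0,-1.5,0,0],[255,1,-1.5,0,0],[255,2,-1.5,0,0],[255,3,-1.5,0,0],[255,3,-1.5,0,0]]' 28
python3 lean.py r7
```

```text
t: 9.9
tool_pos: [0.5279, -0.1466, 0.0623]
tool_rot: [2.454, 1.933, -0.021]
contact_force: [-13.6, -27.6, 17.6]
opening: 0.0231
staple,cornerL,cornerR dpx,q [[-1.41, 6.0, 0.76], [-1.8, 6.0, 0.93], [-2.18, 6.0, 0.97]]
lean(+ = +y up) -0.066 [-1.179 -0.322 -0.675] cost 5.8
force tool [-30.369  -6.697 -17.012] t 9.9 rot [-0.022  0.006]
moved in frame(y,x,up) [ 7.059  1.887 16.017]
```

```bash
python3 -m creep '[[255,1,-0.5,0,0],[255,2,-0.5,0,0],[255,3,-0.5,0,0],[255,3,-0.5,0,0]]' 28
python3 lean.py r8
python3 - <<'E'
import cv2,numpy as np
a=cv2.imread('pics/w_r5.png')[105:330,255:385];b=cv2.imread('pics/w_r8.png')[105:330,255:385]
cv2.imwrite('pics/cmp2.png',cv2.resize(np.hstack([a,b]),None,fx=2.6,fy=2.6,interpolation=cv2.INTER_CUBIC))
E
```

```text
t: 10.28
tool_pos: [0.5289, -0.1437, 0.063]
tool_rot: [2.453, 1.932, -0.019]
contact_force: [-13.9, -26.8, 19.5]
opening: 0.0231
staple,cornerL,cornerR dpx,q [[-0.89, 10.0, 0.65], [0.32, 12.0, 0.97], [-2.6, 12.0, 0.96]]
lean(+ = +y up) -0.182 [-1.233 -0.46  -0.36 ] cost 9.9
force tool [-29.702  -7.122 -18.878] t 10.2833 rot [-0.021  0.007]
moved in frame(y,x,up) [10.164  2.17  16.773]
```

View pics/cmp2.png

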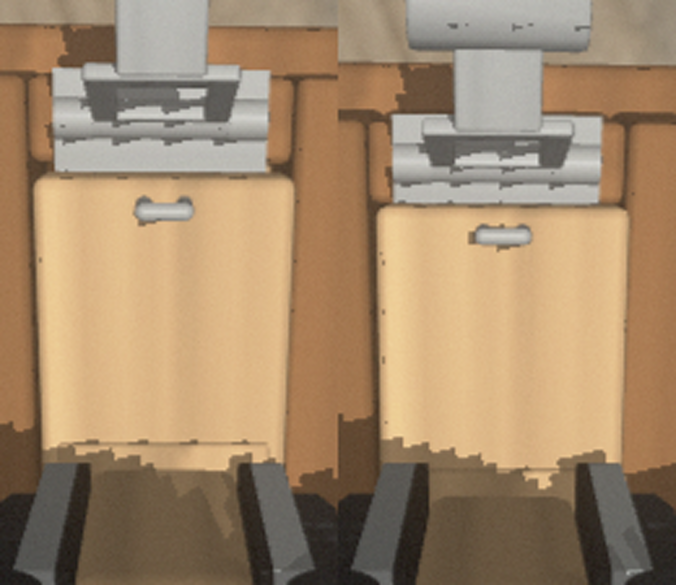

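The second rock is done and perhaps overshot a little: the −y end is clearly higher, and the −y underside is still below the rim. Next I relax the push, hold the height so the +y end isn't set down, and level the core against the −y wall.

```bash
python3 -m creep '[[255,-2,0,-2,0],[255,-5,0,-4,0],[255,-8,0,-6,0],[255,-11,0,-8,0],[255,-14,0,-8,0],[255,-17,0,-8,0],[255,-20,0,-8,0],[255,-20,0,-8,0]]' 28
python3 lean.py r9
```

```text
t: 11.0
tool_pos: [0.5246, -0.1491, 0.0653]
tool_rot: [-2.468, -1.939, -0.013]
contact_force: [5.3, 12.5, 6.3]
opening: 0.0234
staple,cornerL,cornerR dpx,q [[-0.6, 11.0, 0.6], [0.65, 12.0, 0.98], [-1.97, 12.0, 0.99]]
lean(+ = +y up) -0.175 [-1.45  -0.502 -0.192] cost 12.9
force tool [13.462  2.172 -6.139] t 11.0 rot [0.009 0.003]
moved in frame(y,x,up) [ 4.436 -0.789 18.893]
```

```bash
python3 -m creep '[[255,-1,0,0,0],[255,-2,0,0,0],[255,-3,0,0,0],[255,-4,0,0,0],[255,-5,0,0,0],[255,-6,0,0,0],[255,-6,0,0,0]]' 25
python3 lean.py r10
```

```text
t: 11.63
tool_pos: [0.5245, -0.1499, 0.0664]
tool_rot: [-2.462, -1.936, -0.025]
contact_force: [7.0, 29.8, 12.9]
opening: 0.0236
staple,cornerL,cornerR dpx,q [[-0.61, 10.0, 0.84], [0.57, 11.0, 0.95], [-1.67, 11.0, 0.98]]
lean(+ = +y up) -0.158 [-1.405 -0.476 -0.166] cost 11.3
force tool [ 30.823  -0.161 -12.372] t 11.6333 rot [0.019 0.003]
moved in frame(y,x,up) [ 3.789 -0.626 19.983]
```

```bash
python3 -m creep '[[255,0,0,0,0],[255,-1,0,0,0],[255,-2,0,-1,0],[255,-3,0,-1,0],[255,-3,0,-2,0],[255,-3,0,-2,0]]' 20
python3 lean.py r11
```

```text
t: 12.18
tool_pos: [0.5237, -0.1533, 0.0687]
tool_rot: [-2.462, -1.937, -0.023]
contact_force: [5.2, 28.7, 14.4]
opening: 0.0238
staple,cornerL,cornerR dpx,q [[0.1, 4.0, 0.69], [0.07, 5.0, 0.98], [-0.69, 5.0, 0.98]]
lean(+ = +y up) -0.065 [-0.756 -0.231 -0.039] cost 2.6
force tool [ 29.362  -1.696 -13.915] t 12.1833 rot [0.017 0.002]
moved in frame(y,x,up) [ 0.345 -0.672 22.325]
```

```bash
python3 -m creep '[[255,-1,0,0,0],[255,-2,0,0,0],[255,-2,0,-0.5,0],[255,-2,0,-0.5,0]]' 20
python3 lean.py r12
```

```text
t: 12.57
tool_pos: [0.5235, -0.1545, 0.0697]
tool_rot: [-2.462, -1.936, -0.025]
contact_force: [6.4, 31.4, 16.3]
opening: 0.0238
staple,cornerL,cornerR dpx,q [[-0.23, 3.0, 0.63], [-0.07, 3.0, 0.99], [-0.29, 3.0, 0.96]]
lean(+ = +y up) -0.030 [-0.632 -0.156 -0.063] cost 1.4
force tool [ 32.321  -1.118 -15.748] t 12.5667 rot [0.019 0.002]
moved in frame(y,x,up) [-0.854 -0.52  23.283]
```

```bash
python3 -m creep '[[255,-1,0,0,0],[255,-2,0,0,0],[255,-2,0,-0.5,0],[255,-2,0,-0.5,0]]' 20
python3 lean.py r13
```

```text
t: 12.95
tool_pos: [0.5231, -0.1559, 0.0705]
tool_rot: [-2.461, -1.935, -0.026]
contact_force: [5.0, 33.8, 19.1]
opening: 0.0234
staple,cornerL,cornerR dpx,q [[-0.86, 1.0, 0.7], [-0.76, 1.0, 0.98], [-0.35, 1.0, 0.97]]
lean(+ = +y up) -0.004 [-0.273 -0.073 -0.251] cost 0.3
force tool [ 34.38   -3.075 -18.469] t 12.95 rot [0.02  0.002]
moved in frame(y,x,up) [-2.22  -0.655 24.163]
```

The core is now level relative to the gripper. I'll tighten the grip, release the side load and lift to 50 mm above the seat, which puts the underside 20 mm over the rim.

```bash
python3 -m creep '[[255,0,0,0,0],[255,3,0,-1,0],[255,6,0,-2,0],[255,9,0,-3,0],[255,12,0,-4,0],[255,12,0,-10,0],[255,12,0,-18,0],[255,12,0,-25,0],[255,12,0,-29,0],[255,12,0,-29,0],[255,12,0,-29,0]]' 60
python3 lean.py r14
python3 - <<'E'
import cv2,numpy as np
b=cv2.imread('pics/w_r14.png')
cv2.imwrite('pics/cmp3.png',cv2.resize(b[60:360,200:440],None,fx=2,fy=2,interpolation=cv2.INTER_CUBIC))
E
```

```text
t: 13.92
tool_pos: [0.5221, -0.1534, 0.0962]
tool_rot: [-2.469, -1.942, 0.0]
contact_force: [-0.4, 0.6, -1.4]
opening: 0.0233
staple,cornerL,cornerR dpx,q [[-0.56, 1.0, 0.73], [-0.91, 2.0, 0.98], [-1.02, 2.0, 0.96]]
lean(+ = +y up) -0.026 [-0.25  -0.097 -0.309] cost 0.5
force tool [ 0.494 -0.493  1.426] t 13.9167 rot [-0. -0.]
moved in frame(y,x,up) [-0.534 -2.277 49.796]
```

View pics/cmp3.png

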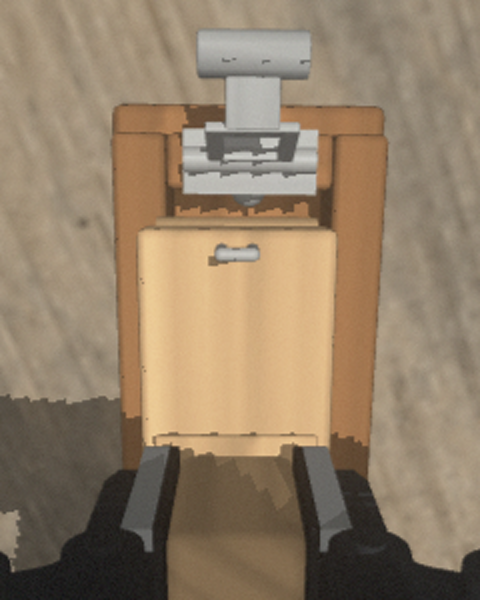

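The core is held clear of the frame, 50 mm above its seat. It sits about 2.3 mm to one side (core centre column 237 against hinge 250 in the crop). I'll centre it and refine the lean reading to subpixel.

```bash
python3 -m creep '[[255,0.5,1.2,0,0],[255,0.5,2.3,0,0],[255,0.5,2.3,0,0],[255,0.5,2.3,0,0]]' 60
python3 - <<'E'
s=open('lean.py').read()
i=s.index("    if 0<x<2*s");j=s.index("    return np.array([x-s")
s=s[:i]+"    if 0<x<2*s and 0<y<2*s: x,y=x+sub(*m[y,x-1:x+2]),y+sub(*m[y-1:y+2,x])\n"+s[j:]
open('lean.py','w').write(s)
E
python3 lean.py r15
python3 - <<'E'
# independent: width of core just below the end edge, and handle-base line row, ref vs now
import cv2,numpy as np
def prof(f):
    g=cv2.GaussianBlur(cv2.cvtColor(cv2.imread('pics/'+f),cv2.COLOR_BGR2GRAY),(3,3),0).astype(float)
    out=[]
    for v0 in (184,200,220,240):
        r=g[v0:v0+6].mean(0);d=np.gradient(r)
        def pk(a,b,s):
            k=a+np.argmax(s*d[a:b]);y=s*d[k-1:k+2];return k+.5*(y[0]-y[2])/(y[0]-2*y[1]+y[2])
        out.append(pk(350,384,-1)-pk(258,290,1))
    return np.round(out,2)
for f in ['w_ref.png','w_r2.png','w_r12.png','w_r13.png','w_r14.png','w_r15.png']: print(f,prof(f))
E
```

```text
t: 14.3
tool_pos: [0.5245, -0.1533, 0.0958]
tool_rot: [-2.469, -1.942, 0.001]
contact_force: [-0.5, -0.3, -1.8]
opening: 0.0232
staple,cornerL,cornerR dpx,q [[-0.66, 1.27, 0.81], [-0.9, 1.94, 0.98], [-0.97, 2.25, 0.96]]
lean(+ = +y up) -0.026 [-0.307 -0.106 -0.313] cost 0.6
force tool [-0.363 -0.427  1.766] t 14.3 rot [ 0.    -0.001]
moved in frame(y,x,up) [ 0.087  0.082 49.43 ]
w_ref.png [99.37 98.14 96.62 95.19]
w_r2.png [101.38  99.79  97.85  95.93]
w_r12.png [98.02 97.23 95.76 94.44]
w_r13.png [98.59 97.44 96.11 94.38]
w_r14.png [97.92 97.06 95.72 93.68]
w_r15.png [98.05 97.1  95.74 94.25]
```

```bash
python3 -m creep '[[255,0.5,0,-1.2,0],[255,0.5,0,-1.2,0],[255,0.5,0,-1.2,0],[255,0.5,0,-1.2,0]]' 60
python3 lean.py r16
python3 - <<'E'
from h import *
save('top','top1.png')
for n in ['clay_lump','rib_kidney','wood_dish']:
    print(n,[(round(b['conf'],2),np.round(b['rect'])) for b in ctrl.boxes_of('top',n)][:2])
a=cv2.imread('pics/top0.png').astype(int);b=cv2.imread('pics/top1.png').astype(int)
for n,(x,y,w,h) in dict(clay=(318,167,44,44),rib=(407,276,64,46),dish=(381,165,60,56)).items(): print(n,abs(a-b)[y:y+h,x:x+w].mean())
E
```

```text
t: 14.68
tool_pos: [0.5248, -0.1529, 0.0974]
tool_rot: [2.469, 1.942, 0.0]
contact_force: [-1.1, 0.3, -1.7]
opening: 0.0229
staple,cornerL,cornerR dpx,q [[-0.73, 1.37, 0.77], [-0.94, 1.97, 0.98], [-0.98, 2.17, 0.96]]
lean(+ = +y up) -0.024 [-0.327 -0.106 -0.329] cost 0.6
force tool [-0.    -1.164  1.657] t 14.6833 rot [-0.  0.]
moved in frame(y,x,up) [ 0.556  0.257 50.984]
clay_lump [(0.7, array([319., 173.,  38.,  36.]))]
rib_kidney [(0.66, array([411., 279.,  58.,  38.]))]
wood_dish [(0.7, array([384., 166.,  54.,  54.])), (0.59, array([321., 171.,  36.,  37.]))]
clay 18.025137741046834
rib 20.239470108695652
dish 20.84186507936508
```

```bash
python3 -c "
from station import ctrl
print(ctrl.finish_job()); o=ctrl.get_obs(); print(o['t'],o['tool_pos'],o['opening'])"
```

```text
the job is handed in; nothing more can be done
None
the job is handed in; nothing more can be done
```

The core block is out of its frame, still gripped and held over its socket; I handed the job in at about 14.7 s of robot time.

1. **Hasp:** I pinched the bar and swung it to about 2.25 rad, worked out from the motion. The pictures afterwards show it folded well back and staying there.
2. **First rock:** the end that was under the hasp came up about 10 mm, a lean of about +0.09 to +0.10 rad.
3. **Second rock:** the opposite end became the higher one while the block was still in the frame. This lean passed through about −0.09 rad and ended between about −0.12 and −0.2 rad, so it overshot the centimetre asked for, possibly to about 2 cm.
4. **Lift:** I levelled the block against the socket wall, then raised it to about 51 mm above its seat. By the arm's position it is within 1 mm sideways of where it was seated. The underside should be about 2 cm above the rim, allowing for about 1 mm of slip in the fingers.

**Checks that were not clean:**
- **Tilt:** a lean of about −0.025 rad (1.5°, about 3 mm over the block's length) remains, and I left it as level enough.
- **Other objects:** the trained network's boxes for the clay, rib and dish were in the same places to within a few pixels. A direct picture comparison differed about equally at all three (18 to 21 grey levels), which I put down to lighting and arm shadow but did not confirm.
- **Lean tracking:** my first optical-flow reading slipped onto the frame, so I replaced it with template matching.

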